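# Push the tubes home and stack the second frame

### The arm

A 6-joint arm with a two-finger parallel gripper is mounted at the origin on the work surface. World frame = base frame: x ahead of the robot, y to its left, z up, the work surface at z = 0. Lengths are in m, angles in rad, forces in N, time in s.
With the tool pointing down it reaches from about 0.275 to 0.825 m from the base axis. Payload 4.9 kg.
Tool frame: the origin (TCP) lies midway between the tips of the shut fingers; the grasp point (between the pads) lies 19 mm behind it (bot.grip_depth is the distance from the TCP to the grasp point, in m); y points along the fingers, x is the direction in which the jaws open and shut, and the axes are right-handed (so a half turn about y gives the same grasp; the last joint's range is limited). The gripper opens to 85 mm and grips with 20 to 120 N. Pads are 22 mm wide; open, the fingers measure 114 mm over their backs; the gripper's body (76 mm by 85 mm) begins 54 mm behind the grasp point. The pads swing forward as they close: fully open they stand 13 mm farther back than shut.
Start: joints at [1.193, 0.326, -0.193, 1.052, 0, 1.437], TCP at [0.133, 0.534, 0.231] pointing down, gripper open.
Joint ranges: [-2.65, 2.65], [-0.97, 1.79], [-1.3, 1.35], [-1.93, 2.1], [-1.47, 1.37], [-3.14, 3.14]. Speed limits (rad/s): [2.57, 2.57, 3.14, 3.14, 3.14, 3.14].

### API

Orientations are given as a unit quaternion [w, x, y, z].
In Python, from cell import bot gives the robot as it stands. Calls block until the motion is done:
- bot.move_pose(position, orientation): joint-space move of the TCP to a pose.
- bot.move_linear(position, speed=0.15, rotation=None, until_force=None): straight line of the TCP; rotation=None keeps the orientation; speed is the mean speed in m/s. With until_force (N) it stops when the force on the tool has changed by that much, and returns True; else False.
- bot.goto_joints(angles): joint-space move.
- bot.set_gripper(opening, grasp_force=None): opening from 0.0 (shut) to 1.0 (fully open); grasp_force is the grip in N (None keeps the last); returns when the fingers have stopped.
- bot.wait(seconds).
- bot.solve_ik(position, orientation): joint angles nearest the present ones, or None.
- bot.camera(name): name is "side" or "top"; returns the picture (420x560x3 uint8, red, green, blue); there is no depth.
- bot.calibration(name): a dict with "mtx" (3x3 intrinsics, pixels), "k1" (the pictures are not rectified: a ray, as slopes to the right and down, at radius r is drawn at 1 + k1 r^2 times it, then the intrinsics apply), "extrinsics" (4x4, takes a point from world to camera coordinates). Camera axes: x right, y down, z forward; pixel columns grow to the right and rows downward; lengths in m; the calibration is good to about 2 mm. A picture is of the moment at which its call begins. calibration takes no time and is no camera call.
A pose or a line that the arm cannot do raises bot.PlanningError and nothing moves.
- bot.close_job(): hands the job in, once; it reports no verdict.
Trained networks look in the newest picture that a camera, given by its name, has taken for a name from the list of things; names that differ only in an ending like _2 or _b are one class to them, and where a whole thing is asked for, a point or a joint stands for the part that bears it (a point fixed in the world has none). Each returns a list of dicts, best first, with "confidence" (0 to 1); they miss things now and then, are a little off and sometimes report something else, mostly with a low value. They report only what shows in the picture. A call takes as long as a camera call. They do not tell look-alikes from the thing itself.
- bot.search_frame(camera, thing): "bbox" ([left, top, width, height] in pixels, round what is visible of it).
Readings, each from a call of its own:
- bot.read_clock(): time.
- bot.read_joint_positions(): joint angles.
- bot.read_joint_vel(): joint speeds.
- bot.read_joint_efforts(): joint torques, N m.
- bot.read_position(): TCP position.
- bot.read_tool_rot(): TCP orientation.
- bot.read_ft_force(): force on the tool from outside, world axes, zero at the start.
- bot.read_moment(): the same for the moment, N m.
- bot.read_gripper_width(): opening from 0.0 (shut) to 1.0 (fully open).
Only numpy, scipy, OpenCV 4.12 (cv2) and the standard library are available. Lean on these libraries where they do the work, as an engineer would, in place of code of your own. Each camera call takes 0.05 s, during which the arm holds its last target.

### The job

Push the row of steel tubes on the yellow stacking frame back together as one straight block until it is home against the frame's rear stop. Then lift the blue stacking frame off the sloped welding rest, bring it level and lower it onto the yellow frame so that all four posts go fully home in the corner cups; set it down under control, not dropped, and only then let go. Leave the other tools and pieces on the table where they are.

Things in the scene. Friction and masses are not known exactly. Their poses are not given: they have to be found in the camera images.
- base: Yellow bottom stacking frame, fixed to the table, 180 (x) x 200 (y) x 106 mm high. Origin: centre of its underside, z up; +x points from its open front to its rear stop. 16 mm posts at x = +-77.5, y = +-87.5. Deck top at z = 85, 16 deep: end rails at x = +-77.5, bars along x at y = 0 (12 wide) and +-58 (10 wide). The tubes slide on the deck; the row takes 6 to 15 N to push.
- base_seat (a point): Centre of the yellow frame's deck top (85 mm above the table), where frame's origin belongs when stacked. Axes as base.
- cup (a point): One of the four equal cups over the yellow frame's posts (x = -77.5, y = +87.5 mm of base): middle of its floor, on deck level. Square, open on top, 20 mm inside, 25 outside, walls 15 mm high, then a flared lip to 21 mm above the deck, about 29 mm inside; the lips leave 142 mm free between left and right cups. Axes as base.
- stop_face (a point): Middle of the front face of the yellow frame's rear stop, an upright flat bar 5 x 126 x 22 mm standing across the deck at x = 63 mm of base. The rearmost tube must touch it. Home, the row is 120 mm long, tube centres 15, 45, 75 and 105 mm in front of this face. Axes as base.
- tube1: Piece 1 of 4 of plain rectangular steel tube lying across the yellow deck (rearmost, next to the stop); 30 (x) x 128 (y) x 40 mm high, 0.16 to 0.24 kg. Origin: centre of its underside, z up, x roughly the yellow frame's x. The row starts 22 to 35 mm short of the stop, with gaps of 1 to 2 mm.
- tube2: Piece 2 of 4 of plain rectangular steel tube lying across the yellow deck (second from the rear); 30 (x) x 128 (y) x 40 mm high, 0.16 to 0.24 kg. Origin: centre of its underside, z up, x roughly the yellow frame's x. The row starts 22 to 35 mm short of the stop, with gaps of 1 to 2 mm.
- tube3: Piece 3 of 4 of plain rectangular steel tube lying across the yellow deck (third from the rear); 30 (x) x 128 (y) x 40 mm high, 0.16 to 0.24 kg. Origin: centre of its underside, z up, x roughly the yellow frame's x. The row starts 22 to 35 mm short of the stop, with gaps of 1 to 2 mm.
- tube4: Piece 4 of 4 of plain rectangular steel tube lying across the yellow deck (frontmost, sticking out at the front); 30 (x) x 128 (y) x 40 mm high, 0.16 to 0.24 kg. Origin: centre of its underside, z up, x roughly the yellow frame's x. The row starts 22 to 35 mm short of the stop, with gaps of 1 to 2 mm.
- frame: Blue stacking frame, same make as the yellow, loose, 0.53 to 0.71 kg, centre of mass about 13 mm under the grip point. Origin: centre of its underside, level with the feet; z up its posts, so at the start z leans 25 degrees towards the robot and x points up the slope. Posts 16 x 16 mm at x = +-77.5, y = +-87.5; deck top z = 85; cups on top to z = 106. May be stacked either way round.
- frame_grip (a point): Middle of the blue frame's centre bar, the place to hold it (z = 77 mm of frame, 8 under its deck top). The bar is 12 mm wide (y), 16 deep, 139 long (x), with 47 mm free on each side: go in with the fingers opened 60 mm at most, closing along the frame's y and pointing along its -z. Axes as frame.
- frame_feet (a point): Centre of the blue frame's underside (same as frame). The black feet taper to 11 mm over the last 6 mm. A low cross bar (8 mm thick, 24 to 36 mm above the feet) joins the two posts of each end, x = +-77.5: stacked, it closes the front, and it lands on the tubes if they are not home. Axes as frame.
- rest: Sloped welding rest, fixed: dark steel plate 196 x 250 mm rising at 25 degrees along the rest's +x on a rust-red stand, with a 12 mm lip along its low edge. Origin: on the table under the middle of the slope, where the plate's upper face is 64 mm high; z up. The blue frame stands square on the plate, its two lower feet against the lip.
- spray: White spray can with an orange band and red cap, 65 mm across, 196 mm high; bystander. Origin: centre of its foot.
- hammer: Hammer with wooden handle, 280 mm long, lying; bystander. Origin: underside, middle.
- screwdriver: Screwdriver with blue handle, 200 mm long, lying between the frame and the rest; bystander.
- pliers: Pliers with one red and one blue grip, 165 mm long, lying; bystander.
- brush: Wire brush with wooden back, 270 mm long, 40 wide, 28 mm high; bystander.
- flats: Bundle of three steel flats tied with blue tape, 160 x 50 x 15 mm; bystander.
- magnet: Red magnetic welding square, 85 x 75 x 16 mm; bystander.
Not all that is in view belongs to the job. Leave any green look-alike of the tube3 alone. Leave any pink look-alike of the tube1 alone.

How it is judged:
On the way, in this order (a step that is already met when the one before it is completed fails the run):
1. the four tubes stand as one straight closed row against the rear stop (x of tube1 in the frame of base between 0.045 and 0.051 m and y of tube1 in the frame of base between -0.012 and 0.012 m and z of tube1 in the frame of base between 0.08 and 0.09 m and angle between the x axis of each of tube1, tube2, tube3, tube4 and the x axis of base, either way round below 0.06 rad and angle between each of tube1, tube2, tube3, tube4's own z axis and vertical below 0.06 rad and x of tube2 in the frame of base between 0.0135 and 0.021 m and y of tube2 in the frame of base between -0.012 and 0.012 m and z of tube2 in the frame of base between 0.08 and 0.09 m and x of tube3 in the frame of base between -0.018 and -0.009 m and y of tube3 in the frame of base between -0.012 and 0.012 m and z of tube3 in the frame of base between 0.08 and 0.09 m and x of tube4 in the frame of base between -0.0495 and -0.039 m and y of tube4 in the frame of base between -0.012 and 0.012 m and z of tube4 in the frame of base between 0.08 and 0.09 m), for 0.2 s.
2. the blue frame is lifted clear of the rest (contact force between the fingers and frame above 1 N and contact force between frame and rest below 0.01 N and height (world z) of frame_grip above 0.17 m), for 0.2 s.
3. the blue frame is lowered into the cups, level, while still held (horizontal distance between frame_feet and base_seat below 0.005 m and angle between the x axis of frame and the x axis of base, either way round below 0.04 rad and angle between frame's own z axis and vertical below 0.03 rad and z of frame in the frame of base between 0.08 and 0.092 m and contact force between the fingers and frame above 1 N), for 0.1 s.
At the end, for the whole second after the job is handed in: Blue frame released, at rest and level (0.03 rad) on the yellow one, feet within 2.5 mm of the cup floors, centred within 5 mm, square within 0.04 rad, either way round; the tubes still one closed row at the stop: rearmost within 3 mm, frontmost 7.5 mm, sideways 12 mm, square within 0.06 rad (all of step 1 and horizontal distance between frame_feet and base_seat below 0.005 m and angle between the x axis of frame and the x axis of base, either way round below 0.04 rad and angle between frame's own z axis and vertical below 0.03 rad and z of frame in the frame of base between 0.08 and 0.0875 m and linear speed of frame below 0.01 m/s and contact force between the fingers and frame below 0.1 N); the robot touches nothing.
It fails at once if a bystander is shifted by more than 30 mm (distance of any of spray, hammer, screwdriver, pliers, brush, flats, magnet from where it was at the start of the episode above 0.03 m).
It fails at once if a tube falls off the yellow frame or is tipped over (height (world z) of any of tube1, tube2, tube3, tube4 below 0.06 m or angle between any of tube1, tube2, tube3, tube4's own z axis and vertical above 0.5 rad).
It fails at once if the blue frame is dropped or rammed onto the yellow frame (more than 80 N) (contact force between frame and base above 80 N).
It also fails if it takes over 59 s, if anything falls off the work surface, if the arm or the gripper's body presses on something with over 40 N, if the wrist force passes 120 N, or if a joint passes its speed limit or range.

## Working session

There is one attempt and no reset: what is moved stays moved. The work goes in short steps, each a Python script; the robot and the scene stay as the last script left them, time stands still between calls to the robot, and variables do not carry over. Pictures are saved under pics/ and viewed, and the job is handed in when it is done.

```bash
mkdir -p pics; ls; python3 - <<'E'
from cell import bot
import cv2, numpy as np
for n in ("top","side"):
    im=bot.camera(n); cv2.imwrite(f"pics/{n}0.png",cv2.resize(im[:,:,::-1],(800,600),interpolation=cv2.INTER_CUBIC)); np.save(f"{n}0.npy",im)
    c=bot.calibration(n); print(n,np.round(c["mtx"],1).tolist(),c["k1"],np.round(c["extrinsics"],4).tolist())
    for t in ("base","tube1","tube3","frame","rest"):
        print(t,[(d["bbox"],round(d["confidence"],2)) for d in bot.search_frame(n,t)])
print(bot.read_clock(),bot.grip_depth,bot.read_tool_rot(),bot.read_position())
E
```

```text
pics
top [[396.7, 0.0, 284.6], [0.0, 396.7, 207.6], [0.0, 0.0, 1.0]] -0.09123190197744348 [[-0.0272, -0.9996, 0.0106, 0.0192], [-0.9972, 0.0264, -0.0699, 0.4895], [0.0696, -0.0125, -0.9975, 1.1784], [0.0, 0.0, 0.0, 1.0]]
base [([161.5, 115.0, 85.1, 76.8], 0.97), ([184.0, 135.0, 42.7, 17.7], 0.18)]
tube1 [([137.6, 267.9, 30.4, 48.2], 0.76), ([178.1, 156.0, 47.0, 21.4], 0.71), ([190.8, 272.2, 27.9, 42.9], 0.69), ([177.8, 145.2, 50.0, 18.3], 0.62), ([179.4, 135.4, 48.4, 17.0], 0.61), ([254.1, 100.9, 39.5, 39.0], 0.56)]
tube3 [([137.6, 267.9, 30.4, 48.2], 0.76), ([178.1, 156.0, 47.0, 21.4], 0.71), ([190.8, 272.2, 27.9, 42.9], 0.69), ([177.8, 145.2, 50.0, 18.3], 0.62), ([179.4, 135.4, 48.4, 17.0], 0.61), ([254.1, 100.9, 39.5, 39.0], 0.56)]
frame [([321.3, 109.4, 83.5, 85.5], 0.89)]
rest [([314.1, 102.5, 88.2, 85.8], 0.84), ([161.1, 117.7, 83.4, 70.7], 0.72)]
side [[503.7, 0.0, 278.2], [0.0, 503.7, 195.0], [0.0, 0.0, 1.0]] 0.051720405620541046 [[0.8595, -0.5111, -0.0116, -0.4276], [-0.3941, -0.648, -0.6518, 0.2807], [0.3256, 0.5648, -0.7583, 1.5645], [0.0, 0.0, 0.0, 1.0]]
base [([251.2, 118.0, 64.1, 65.2], 0.78)]
tube1 [([266.4, 125.5, 21.7, 32.9], 0.84), ([150.7, 158.3, 31.5, 24.1], 0.78), ([328.5, 164.8, 17.3, 35.1], 0.74), ([160.4, 192.7, 42.1, 13.4], 0.67), ([275.7, 123.9, 24.5, 33.4], 0.63), ([260.8, 125.9, 23.0, 30.6], 0.55), ([253.4, 135.3, 20.2, 26.9], 0.54)]
tube3 [([266.4, 125.5, 21.7, 32.9], 0.84), ([150.7, 158.3, 31.5, 24.1], 0.78), ([328.5, 164.8, 17.3, 35.1], 0.74), ([160.4, 192.7, 42.1, 13.4], 0.67), ([275.7, 123.9, 24.5, 33.4], 0.63), ([260.8, 125.9, 23.0, 30.6], 0.55), ([253.4, 135.3, 20.2, 26.9], 0.54)]
frame [([308.4, 180.9, 86.2, 88.0], 0.74)]
rest [([308.8, 194.3, 101.8, 89.2], 0.65), ([269.2, 124.7, 21.1, 35.7], 0.55)]
0.6 0.0187 [ 0.55708813 -0.55708535 -0.43548967  0.4354968 ] [0.13273324 0.53374255 0.23129469]
```

View pics/top0.png

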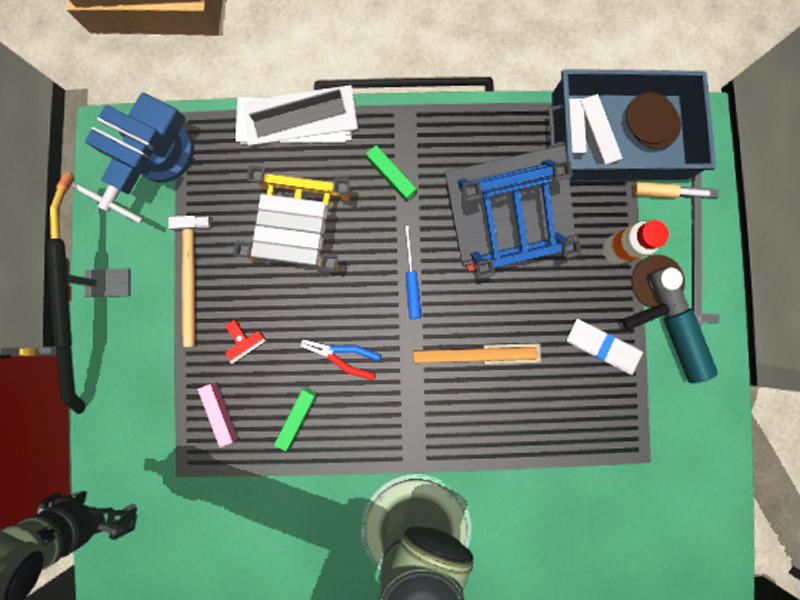

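View pics/side0.png

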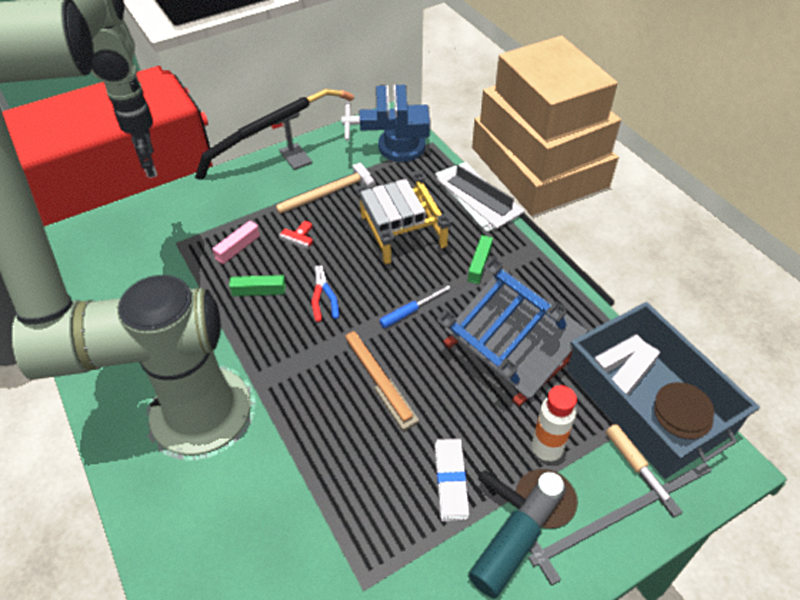

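```bash
python3 - <<'E'
import numpy as np,cv2
im=np.load("top0.npy")[:,:,::-1]
a=cv2.resize(im[95:205,145:265],None,fx=6,fy=5.4,interpolation=cv2.INTER_CUBIC)
cv2.imwrite("pics/topY.png",cv2.resize(im[105:200,150:260],(770,600),interpolation=cv2.INTER_CUBIC) if 0 else cv2.resize(im[108:198,150:260],(770,630-0) if 0 else (726,594),interpolation=cv2.INTER_CUBIC))
cv2.imwrite("pics/topB.png",cv2.resize(im[100:200,305:425],(720,600),interpolation=cv2.INTER_CUBIC))
im=np.load("side0.npy")[:,:,::-1]
cv2.imwrite("pics/sideY.png",cv2.resize(im[110:190,235:335],(750,600),interpolation=cv2.INTER_CUBIC))
cv2.imwrite("pics/sideB.png",cv2.resize(im[175:295,290:430],(700,600),interpolation=cv2.INTER_CUBIC))
E
```

```text
(no output)
```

View pics/topY.png

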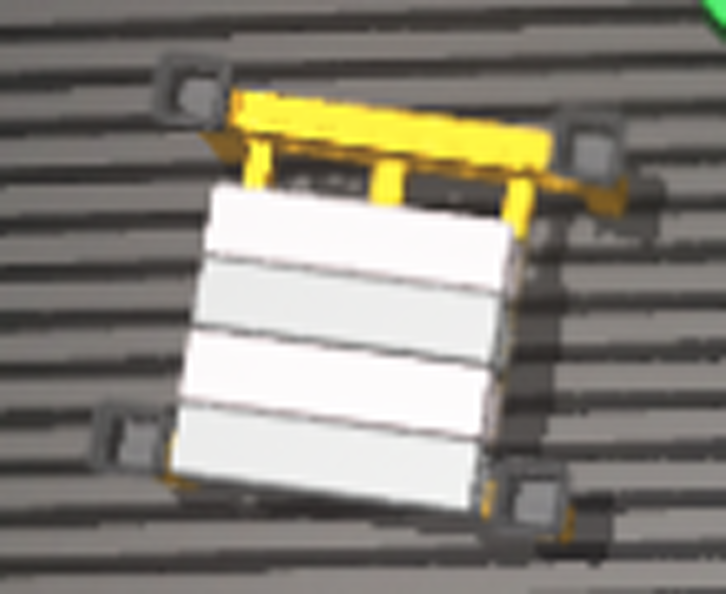

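View pics/topB.png

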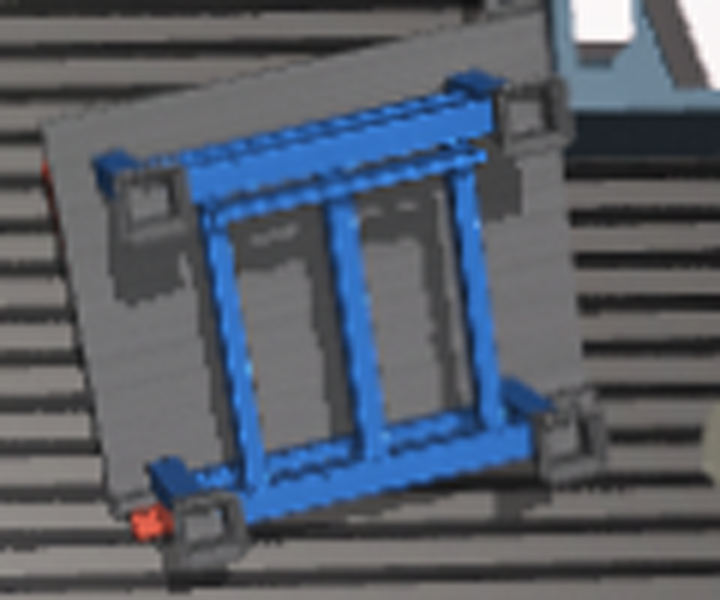

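View pics/sideY.png

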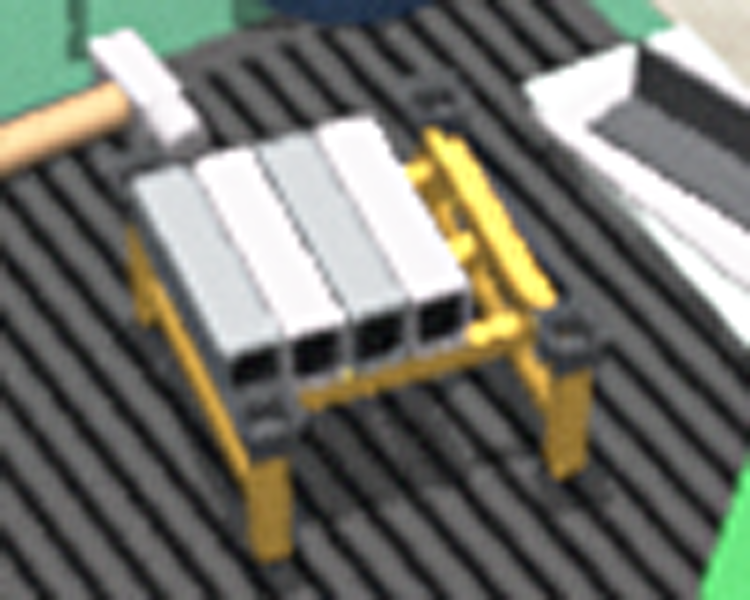

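View pics/sideB.png

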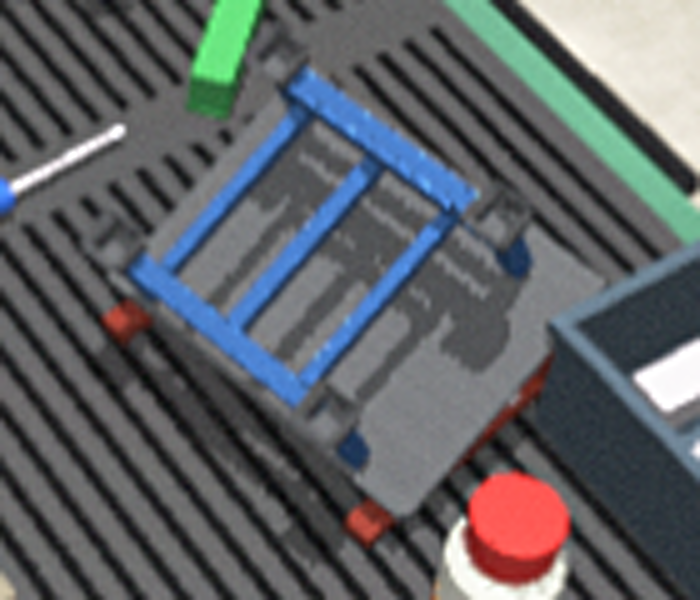

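Candidates (800x600 top picture): the four white/grey tubes on the yellow frame at about (290,230) are the job's. Look-alikes to leave are pink (215,415), green (295,420) and green (392,172). The yellow frame is at (293,220) with its stop facing away from the robot, and the blue frame is at (515,215) on the dark rest. The close crops confirm both. Next I fit the poses.

```bash
cat > h.py <<'E'
import numpy as np,cv2
from cell import bot
from scipy.optimize import least_squares
from scipy.spatial.transform import Rotation as R
CAL={n:bot.calibration(n) for n in ("top","side")}
def proj(n,P):
    c=CAL[n];E=np.array(c["extrinsics"]);P=np.atleast_2d(P)@E[:3,:3].T+E[:3,3]
    s=P[:,:2]/P[:,2:];r2=(s**2).sum(1,keepdims=True);s=s*(1+c["k1"]*r2)
    K=np.array(c["mtx"]);return s*[K[0,0],K[1,1]]+K[:2,2]
def T(p,Q): return lambda X: np.atleast_2d(X)@Q.T+p
def cuppts(z=.106,h=.0):
    return np.array([[a*.0775,b*.0875,z] for a,b in((1,1),(1,-1),(-1,1),(-1,-1))])
def sq(cx,cy,z,h): return np.array([[cx-h,cy-h,z],[cx+h,cy-h,z],[cx+h,cy+h,z],[cx-h,cy+h,z]])
def draw(img,n,off,s,polys):
    for P,col in polys:
        uv=((proj(n,P)-off+.5)*s-.5); cv2.polylines(img,[np.round(uv*8).astype(np.int32)],True,col,1,cv2.LINE_AA,3)
def crop(im,x0,y0,w,h,s): return cv2.resize(im[y0:y0+h,x0:x0+w],None,fx=s,fy=s,interpolation=cv2.INTER_CUBIC)
def framepolys(f,col):
    o=[(f(sq(a,b,.106,.0145+.002)),col) for a,b,_ in cuppts()]
    o+=[(f([[-.0695,s*.006,.085],[.0695,s*.006,.085]]),(0,0,255)) for s in(1,-1)]
    o+=[(f([[-.0775,.087,.085],[-.0775,-.087,.085]]),(0,255,0)),(f([[.0775,.087,.085],[.0775,-.087,.085]]),(0,255,0))]
    return o
def basepolys(f,tx=None):
    o=[(f(sq(a,b,.106,.0145+.002)),(0,0,255)) for a,b,_ in cuppts()]
    o+=[(f([[.063,-.063,.107],[.063,.063,.107]]),(0,255,0))]
    for x in (tx or []): o.append((f([[x-.015,-.064,.125],[x+.015,-.064,.125],[x+.015,.064,.125],[x-.015,.064,.125]]),(255,0,0)))
    return o
E
cat > fit0.py <<'E'
from h import *
def fit(uvT,uvS,tilt,X,x0):
    def mk(v): return T(np.array(v[:3]),(R.from_euler('z',v[3])*R.from_euler('y',-tilt)).as_matrix())
    def res(v): f=mk(v)(X); return np.r_[(proj("top",f)-uvT).ravel(),(proj("side",f)-uvS).ravel()]
    s=least_squares(res,x0,loss='soft_l1'); print(np.round(s.x,4),np.round(res(s.x).reshape(-1,2),1).tolist()); return s.x,mk(s.x)
def un(p,off,s): return (np.array(p,float)+.5)/s-.5+off
X=cuppts()
b,fb=fit(un([(194,88),(592,148),(133,438),(530,498)],(150,108),6.6),un([(437,97),(565,338),(140,165),(268,413)],(235,110),7.5),0,X,[.6,.2,0,-.17])
f,ff=fit(un([(152,205),(535,112),(207,532),(570,440)],(305,100),6),un([(282,52),(500,215),(110,242),(330,412)],(290,175),5),np.radians(25),X,[.6,-.2,.06,.2])
np.save("fit.npy",[b,f])
ims={n:np.load(n+"0.npy")[:,:,::-1].copy() for n in("top","side")}
tx=[.048-.028-i*.0315 for i in range(4)]
out=[]
for n,g,P,k in (("top",(150,100,110,100),basepolys(fb,tx),"Y"),("side",(230,105,110,95),basepolys(fb,tx),"Y"),("top",(305,100,120,100),framepolys(ff,(0,0,255)),"B"),("side",(290,175,140,120),framepolys(ff,(0,0,255)),"B")):
    s=5 if g[2]>130 else 6
    c=crop(ims[n],*g,s); draw(c,n,g[:2],s,P); cv2.imwrite(f"pics/o{n}{k}.png",c)
E
python3 fit0.py
```

```text
[ 0.6495  0.2308 -0.0069 -0.1835] [[0.3, 0.0], [-0.1, -0.0], [-0.2, -0.3], [0.2, 0.1], [-0.3, 0.2], [0.5, -1.3], [0.3, 1.2], [-0.9, -0.2]]
[ 0.6654 -0.2081  0.0579  0.2141] [[0.2, -0.7], [-0.4, 0.1], [0.7, -0.8], [0.3, -0.1], [-1.4, 0.4], [-0.7, -0.2], [0.6, -0.2], [-0.7, 0.2]]
```

View pics/otopY.png

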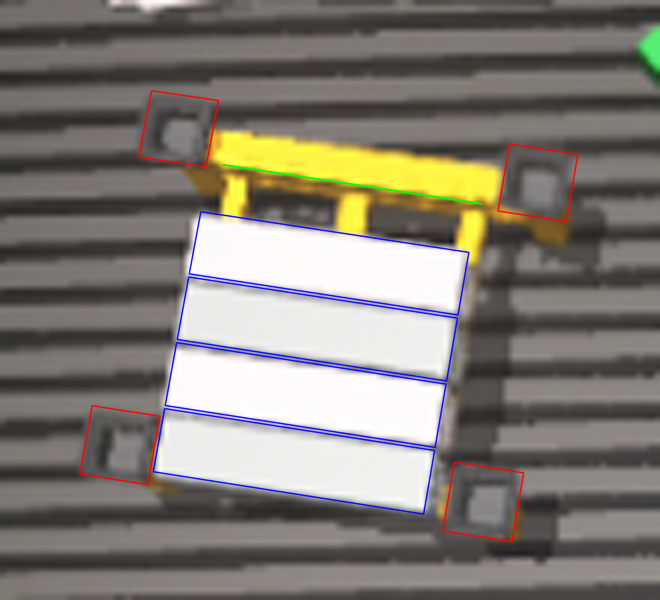

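View pics/osideY.png

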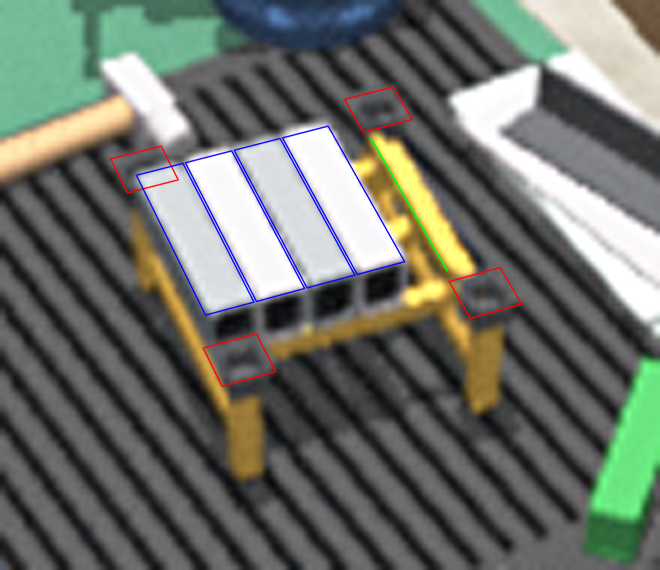

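View pics/otopB.png

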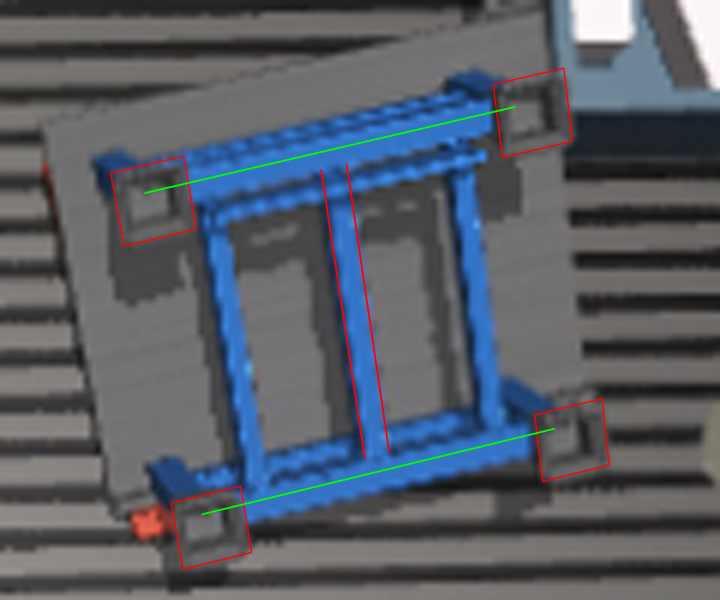

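View pics/osideB.png

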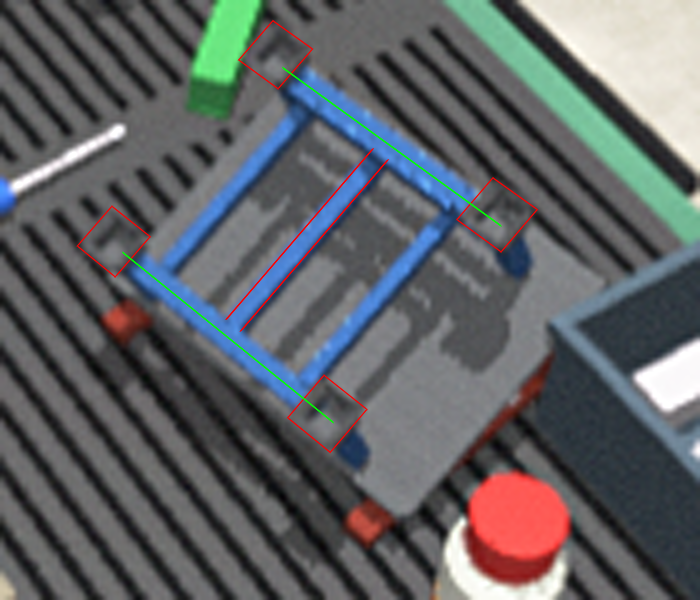

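The overlays match within about 1 px. They show the base yawed about -10.5 deg and the blue frame about +12.3 deg, tilted 25 deg. I'll fix the base at z=0, then push with the open jaws spread across the front tube.

```bash
cat > fit1.py <<'E'
from h import *
exec(open("fit0.py").read().split("X=cuppts()")[0].split("import *")[1])
X=cuppts()
uvT=un([(194,88),(592,148),(133,438),(530,498)],(150,108),6.6);uvS=un([(437,97),(565,338),(140,165),(268,413)],(235,110),7.5)
def mk(v): return T(np.array([v[0],v[1],0]),R.from_euler('z',v[2]).as_matrix())
for wt,ws in((1,0),(1,.4),(0,1)):
    s=least_squares(lambda v:np.r_[wt*(proj("top",mk(v)(X))-uvT).ravel(),ws*(proj("side",mk(v)(X))-uvS).ravel()],[.65,.23,-.18]); print(wt,ws,np.round(s.x,4))
    print(np.round(proj("top",mk(s.x)(X))-uvT,1).tolist(),np.round(proj("side",mk(s.x)(X))-uvS,1).tolist())
E
python3 fit1.py
cat >> h.py <<'E'
def toolrot(yaw,tilt,flip=0):
    # frame axes Rf ; tool y=-zf, tool x=+-yf
    Rf=(R.from_euler('z',yaw)*R.from_euler('y',-tilt)).as_matrix(); s=-1 if flip else 1
    x=s*Rf[:,1];y=-Rf[:,2];M=np.c_[x,y,np.cross(x,y)]; q=R.from_matrix(M).as_quat(); return np.r_[q[3],q[:3]],Rf
E
python3 - <<'E'
from h import *
b,f=np.load("fit.npy")
print(np.round(toolrot(0,0)[0],2),R.from_quat(np.roll(bot.read_tool_rot(),-1)).as_matrix().round(2).tolist())
for fl in(0,1):
    q,Rf=toolrot(f[3],np.radians(25),fl); tcp=f[:3]+Rf@[0,0,.058]
    for d in(0,.1,): 
        s=bot.solve_ik(tcp+Rf[:,2]*d,q); print("grasp",fl,d,None if s is None else np.round(s,2))
    q,Rb=toolrot(b[3],0,fl)
    for p in([-.14,0,.2],[-.14,0,.082],[-.055,0,.082],[0,0,.143],[0,0,.30]):
        s=bot.solve_ik(np.r_[b[:2],0]+Rb@p,q); print("base",fl,p,None if s is None else np.round(s,2))
E
```

```text
1 0 [ 0.648   0.2296 -0.1809]
[[0.0, -0.1], [0.0, -0.2], [-0.4, 0.0], [0.4, 0.3]] [[-0.5, -0.8], [0.4, -2.4], [-0.0, 0.1], [-1.1, -1.1]]
1 0.4 [ 0.6479  0.2293 -0.1817]
[[0.2, -0.1], [0.1, -0.2], [-0.4, -0.0], [0.4, 0.3]] [[-0.5, -0.8], [0.4, -2.3], [0.0, 0.2], [-1.1, -1.1]]
0 1 [ 0.646   0.2242 -0.1924]
[[2.3, 0.2], [2.2, 0.8], [1.2, 0.2], [1.9, 1.2]] [[0.1, 0.2], [0.6, -1.1], [0.4, 1.0], [-1.2, -0.1]]
[-0.5  0.5  0.5 -0.5] [[0.24, -0.0, -0.97], [0.97, -0.0, 0.24], [-0.0, -1.0, 0.0]]
grasp 0 0 [-0.57  0.45 -0.45  0.35  0.3  -0.73]
grasp 0 0.1 [-0.62  0.29 -0.42  0.56  0.32 -0.79]
base 0 [-0.14, 0, 0.2] [ 0.34  0.39 -0.18  1.    0.    0.52]
base 0 [-0.14, 0, 0.082] [ 0.34  0.51 -0.33  0.73  0.    0.52]
base 0 [-0.055, 0, 0.082] [ 0.27  0.62 -0.13  0.83  0.    0.45]
base 0 [0, 0, 0.143] [0.23 0.65 0.1  1.02 0.   0.42]
base 0 [0, 0, 0.3] [0.23 0.58 0.38 1.37 0.   0.42]
grasp 1 0 [-0.57  0.45 -0.45  0.35  0.3   2.41]
grasp 1 0.1 [-0.62  0.29 -0.42  0.56  0.32  2.36]
base 1 [-0.14, 0, 0.2] [ 0.34  0.39 -0.18  1.    0.   -2.62]
base 1 [-0.14, 0, 0.082] [ 0.34  0.51 -0.33  0.73  0.   -2.62]
base 1 [-0.055, 0, 0.082] [ 0.27  0.62 -0.13  0.83  0.   -2.69]
base 1 [0, 0, 0.143] [ 0.23  0.65  0.1   1.02  0.   -2.72]
base 1 [0, 0, 0.3] [ 0.23  0.58  0.38  1.37  0.   -2.72]
```

```bash
cat >> h.py <<'E'
B=np.array([.648,.2296,0]);BY=-.182
E
python3 - <<'E'
from h import *
q,Rb=toolrot(BY,0)
P=lambda x,y,z:B+Rb@[x,y,z]
bot.set_gripper(1.0)
bot.move_pose(P(-.14,0,.2),q)
bot.move_linear(P(-.14,0,.084),speed=.1)
im=bot.camera("side"); cv2.imwrite("pics/side1.png",crop(im[:,:,::-1],200,80,160,120,5)); 
print(bot.read_ft_force())
h=bot.move_linear(P(-.06,0,.084),speed=.03,until_force=4)
p=Rb.T@(bot.read_position()-B); print(h,p,bot.read_ft_force(),bot.read_clock())
im=bot.camera("top"); cv2.imwrite("pics/top1.png",crop(im[:,:,::-1],140,90,130,100,6))
E
```

```text
[-1.38588062  0.56742383 -0.14350792]
True [-9.75234549e-02  2.21150281e-05  8.34578439e-02] [-0.1400263   0.20805154 -0.36693067] 5.375
```

View pics/side1.png

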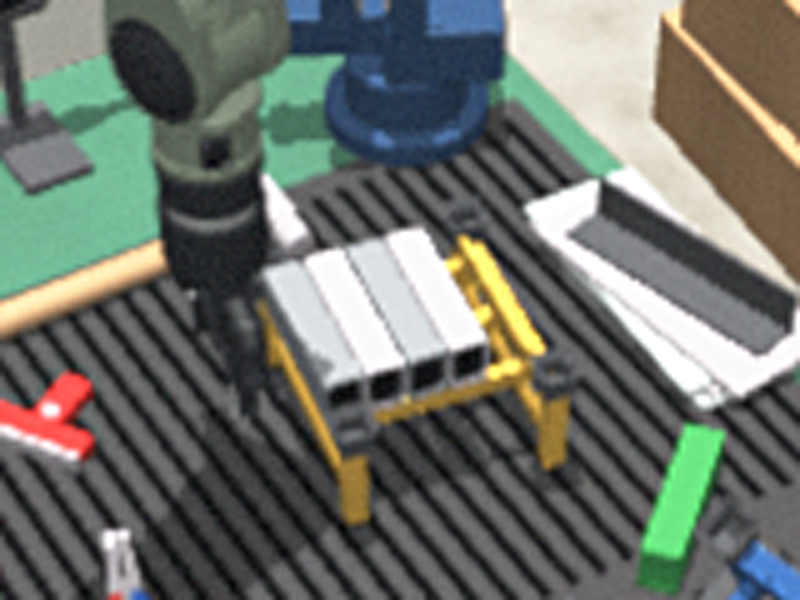

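View pics/top1.png

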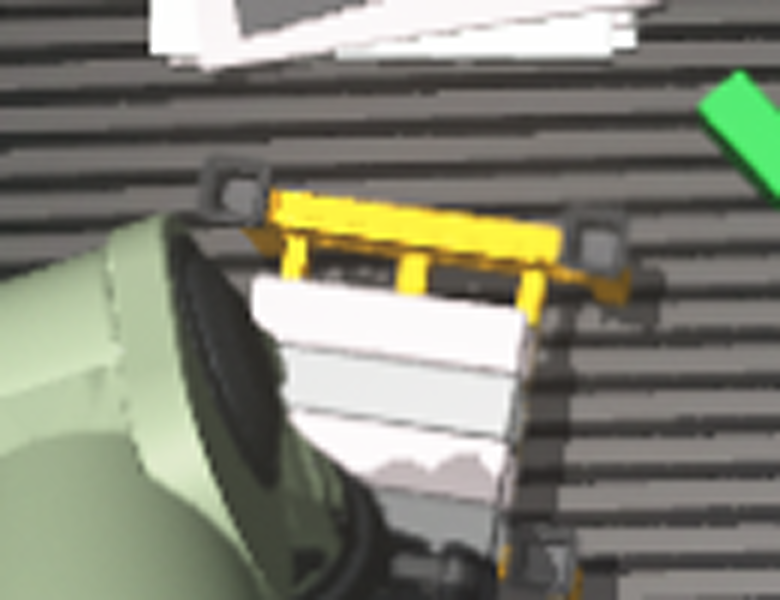

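Fingers are just in front of the row and tube4 is in contact or nearly so. Now pushing until the force rises at the stop.

```bash
python3 - <<'E'
from h import *
q,Rb=toolrot(BY,0)
P=lambda x,y,z:B+Rb@[x,y,z]
L=lambda:Rb.T@(bot.read_position()-B)
f=lambda:(Rb.T@bot.read_ft_force()).round(1)
print("start",f())
for x,uf in ((-.082,30),(-.045,27)):
    h=bot.move_linear(P(x,0,.084),speed=.02,until_force=uf)
    print(h,L().round(4),f(),bot.read_moment().round(2),bot.read_clock())
im=bot.camera("top"); cv2.imwrite("pics/top2.png",crop(im[:,:,::-1],140,90,130,100,6))
im=bot.camera("side"); cv2.imwrite("pics/side2.png",crop(im[:,:,::-1],200,80,160,120,5)); 
E
```

```text
start [-0.7 -0.   0.5]
False [-0.0826 -0.0002  0.0835] [-4.5 -0.5 -2.4] [0.1  0.74 0.06] 6.4
True [-0.0683 -0.0005  0.0832] [ 0.1 -1.4 -0.9] [ 0.02 -0.04 -0.  ] 7.475
```

View pics/top2.png

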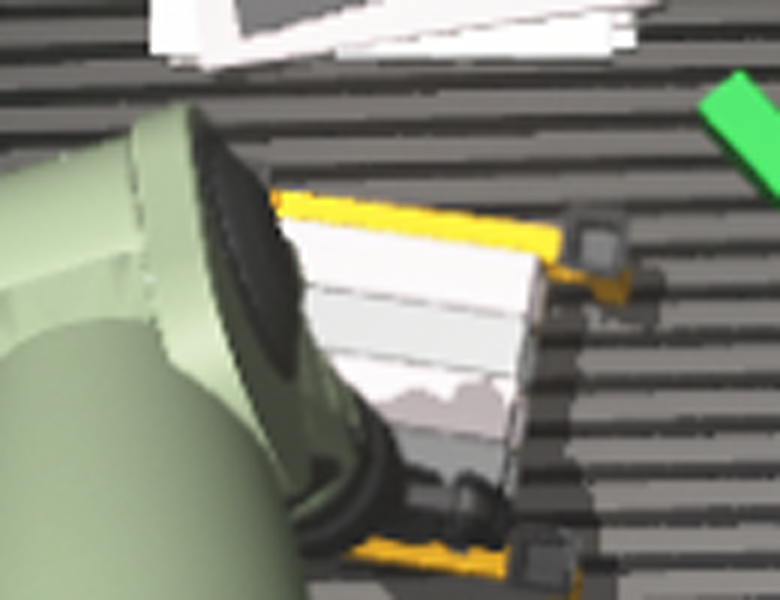

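View pics/side2.png

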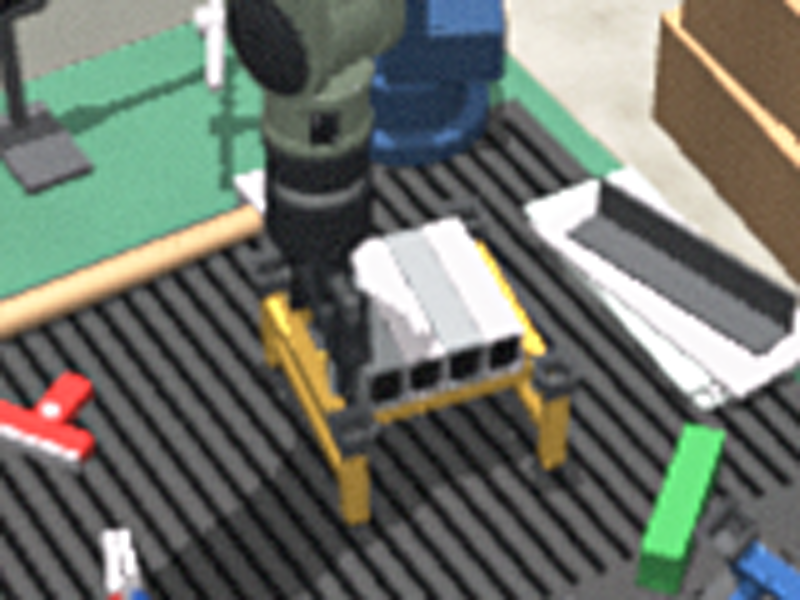

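The push stopped at TCP x = -68.3 mm, where the home position was predicted (-68), and the pictures show the row closed at the stop. I'll confirm with a second push, then back off.

```bash
python3 - <<'E'
from h import *
q,Rb=toolrot(BY,0)
P=lambda x,y,z:B+Rb@[x,y,z]
L=lambda:Rb.T@(bot.read_position()-B)
f=lambda:(Rb.T@bot.read_ft_force()).round(1)
h=bot.move_linear(P(-.050,0,.083),speed=.01,until_force=30)
print(h,L().round(4),f(),bot.read_clock())
bot.wait(.3)
bot.move_linear(P(-.14,0,.084),speed=.12)
bot.move_linear(P(-.16,0,.25),speed=.25)
# go view-clear toward blue side
fb=np.load("fit.npy")[1]
q2,Rf=toolrot(fb[3],np.radians(25))
bot.set_gripper(.70)
tcp=fb[:3]+Rf@[0,0,.058]
bot.move_pose(tcp+Rf@[-.0,0,.16],q2)
print(bot.read_clock(),bot.read_gripper_width())
for n in("top","side"):
    im=bot.camera(n); np.save(n+"3.npy",im)
    cv2.imwrite(f"pics/{n}3Y.png",crop(im[:,:,::-1],*((140,90,130,100) if n=="top" else (220,90,130,100)),6))
    g=(295,90,133,100) if n=="top" else (290,165,133,110)
    cv2.imwrite(f"pics/{n}3B.png",crop(im[:,:,::-1],*g,5.4))
E
```

```text
True [-0.0692 -0.0013  0.0812] [-0.1 -0.1 -1.1] 8.775
12.8167 0.7023735259991326
```

View pics/top3Y.png

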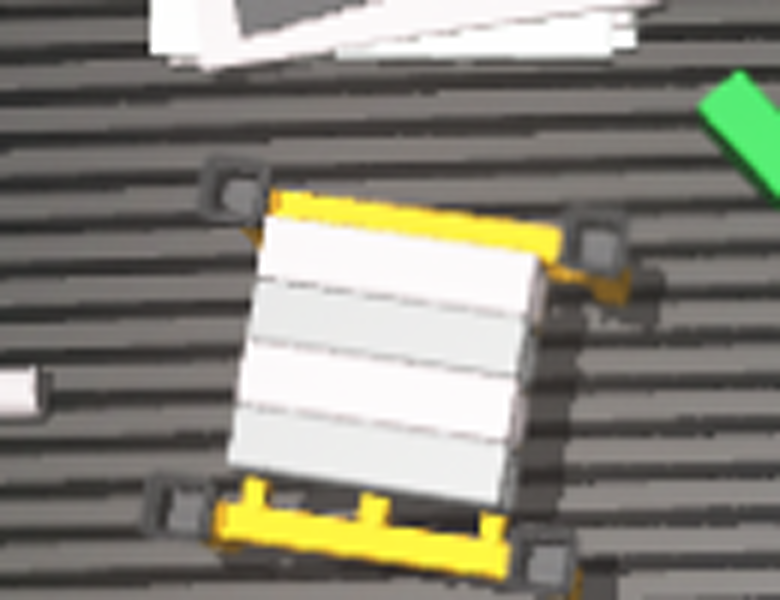

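View pics/side3Y.png

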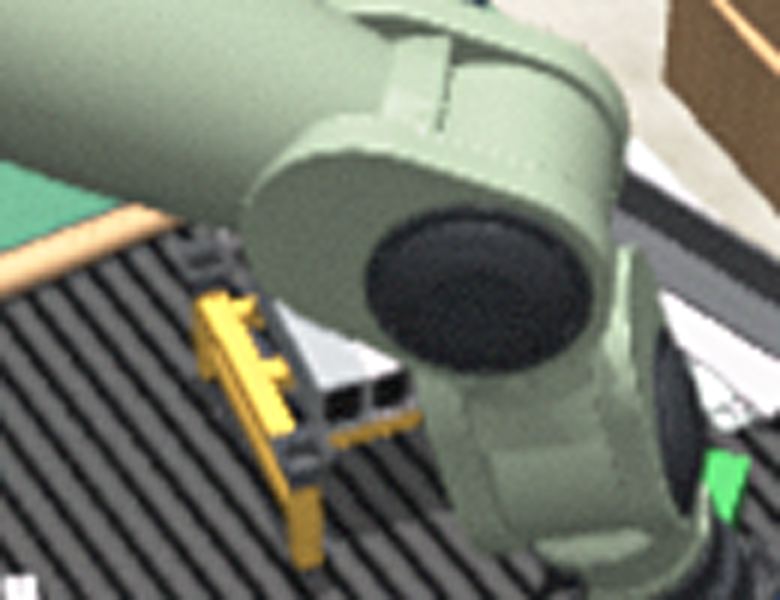

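View pics/side3B.png

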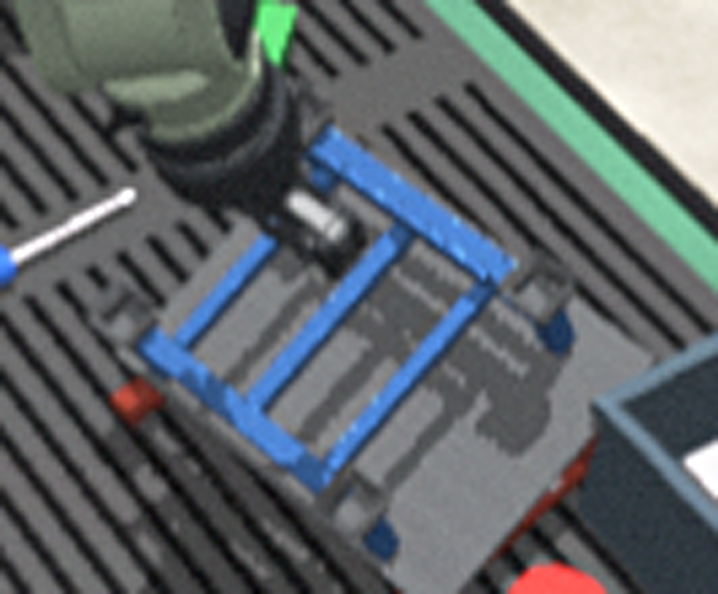

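View pics/top3B.png

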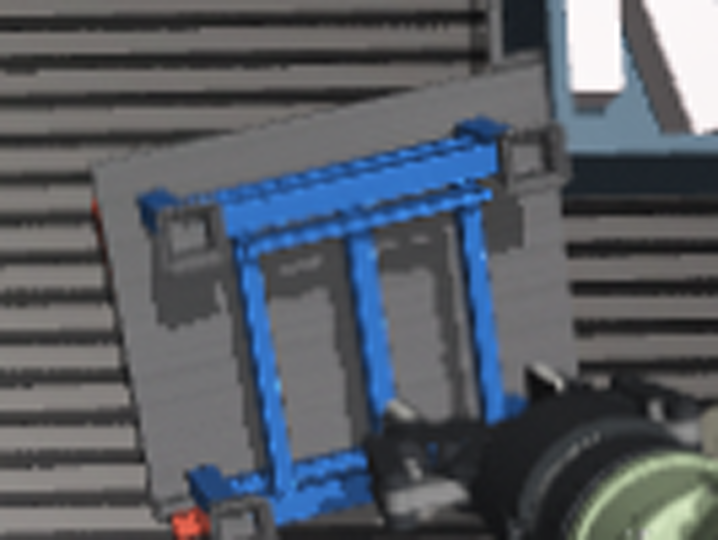

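The tubes form one closed straight row against the stop. I'll refine the blue frame pose with a segmented edge fit before grasping.

```bash
cat > fit2.py <<'E'
from h import *
im=np.load("top0.npy").astype(float)
# blue-ness subpixel right/left edges of centre bar per row
bl=im[...,2]-im[...,0]
rows=range(137,172)
def edge(row,c0,c1,sgn):
    p=cv2.resize(bl[row:row+1,c0:c1],None,fx=10,fy=1,interpolation=cv2.INTER_LINEAR)[0]
    g=np.diff(cv2.GaussianBlur(p[None],(21,1),5)[0])*sgn
    return c0+(np.argmax(g)+1+.5)/10-.5
pr=[];pl=[]
for r in rows:
    c=np.interp(r,[133,172],[362,366.8])
    pr.append((edge(r,int(c-1),int(c+6),-1),r)); pl.append((edge(r,int(c-6),int(c+2),1),r))
pr=np.array(pr);pl=np.array(pl)
ar=np.polyfit(pr[:,1],pr[:,0],1);al=np.polyfit(pl[:,1],pl[:,0],1)
print("right",ar,np.std(pr[:,0]-np.polyval(ar,pr[:,1])),"left",al,np.std(pl[:,0]-np.polyval(al,pl[:,1])))
X=cuppts()
un=lambda p,off,s:(np.array(p,float)+.5)/s-.5+off
uvT=un([(152,205),(535,112),(207,532),(570,440)],(305,100),6)
def mk(v,z): return T(np.array([v[0],v[1],z]),(R.from_euler('z',v[2])*R.from_euler('y',-np.radians(25))).as_matrix())
for z in(.058,.0605,.063):
    def res(v):
        f=mk(v,z); e=proj("top",f([[-.05,-.006,.085],[.05,-.006,.085]])); l=proj("top",f([[-.05,.006,.069],[.05,.006,.069],[-.05,.006,.085],[.05,.006,.085]]))
        return np.r_[.5*(proj("top",f(X))-uvT).ravel(), 2*(e[:,0]-np.polyval(ar,e[:,1]))],l[:,0]-np.polyval(al,l[:,1])
    s=least_squares(lambda v:res(v)[0],[.665,-.208,.2]); print(z,np.round(s.x,4),np.round(res(s.x)[0],2),"left-edge (bottom,top)",np.round(res(s.x)[1],2)); 
# rest plate: predicted plate edge? row x check
ff=mk(s.x,.0605)
im3=np.load("top3.npy")[:,:,::-1].copy();c=crop(im3,140,90,130,100,6);draw(c,"top",(140,90),6,basepolys(T(B,R.from_euler('z',BY).as_matrix()),[.048,.018,-.012,-.042]));cv2.imwrite("pics/top3Yo.png",c)
E
python3 fit2.py
```

```text
right [1.37619048e-01 3.45336667e+02] 0.1496435674491681 left [1.44845938e-01 3.39535154e+02] 0.22088095290935877
0.058 [ 0.6646 -0.2089  0.2083] [ 0.28 -0.3   0.01  0.27  0.36 -0.3   0.21  0.23  0.05 -0.27] left-edge (bottom,top) [-1.08 -1.17  0.37  0.33]
0.0605 [ 0.6641 -0.2083  0.2083] [ 0.23 -0.32  0.05  0.23  0.33 -0.25  0.25  0.25  0.05 -0.27] left-edge (bottom,top) [-1.09 -1.19  0.36  0.32]
0.063 [ 0.6636 -0.2077  0.2084] [ 0.19 -0.35  0.08  0.19  0.3  -0.21  0.29  0.27  0.06 -0.27] left-edge (bottom,top) [-1.1  -1.2   0.35  0.31]
```

View pics/top3Yo.png

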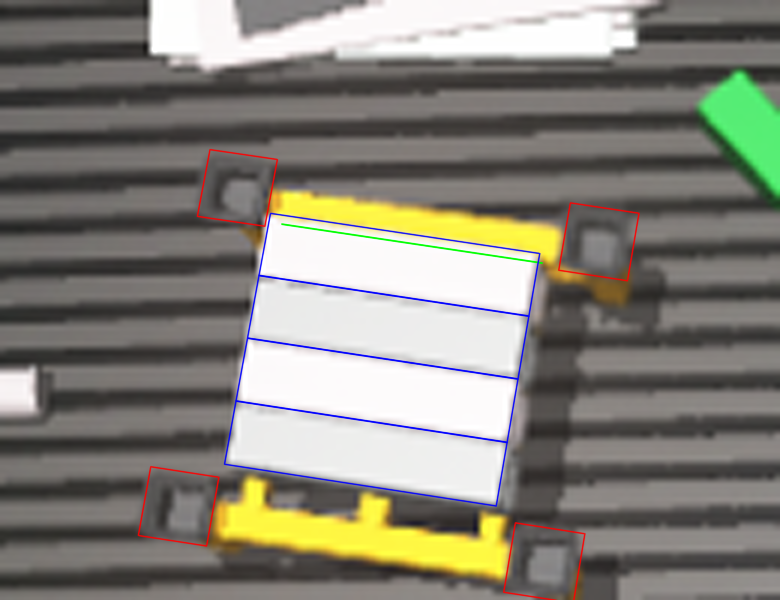

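```bash
cat >> h.py <<'E'
F=np.array([.6641,-.2083,.0605]);FY=.2083
E
python3 - <<'E'
from h import *
q2,Rf=toolrot(FY,np.radians(25))
tcp=F+Rf@[0,0,.0575]
bot.move_linear(tcp+Rf@[0,0,.10],rotation=q2,speed=.15)
h=bot.move_linear(tcp,speed=.08,until_force=12); print(h,(Rf.T@(bot.read_position()-tcp)).round(4))
for n in("top","side"):
    im=bot.camera(n); g=(295,90,133,100) if n=="top" else (290,165,133,110); cv2.imwrite(f"pics/{n}4.png",crop(im[:,:,::-1],*g,5.4))
if not h:
    bot.set_gripper(0.0,80); print(bot.read_gripper_width(),bot.read_ft_force().round(1),bot.read_clock())
    for n in("top","side"):
        im=bot.camera(n); g=(295,90,133,100) if n=="top" else (290,165,133,110); cv2.imwrite(f"pics/{n}5.png",crop(im[:,:,::-1],*g,5.4))
E
```

```text
False [ 0.0004 -0.0003  0.0005]
0.12787554182176036 [-2.9  0.7  3.7] 15.45
```

View pics/top5.png

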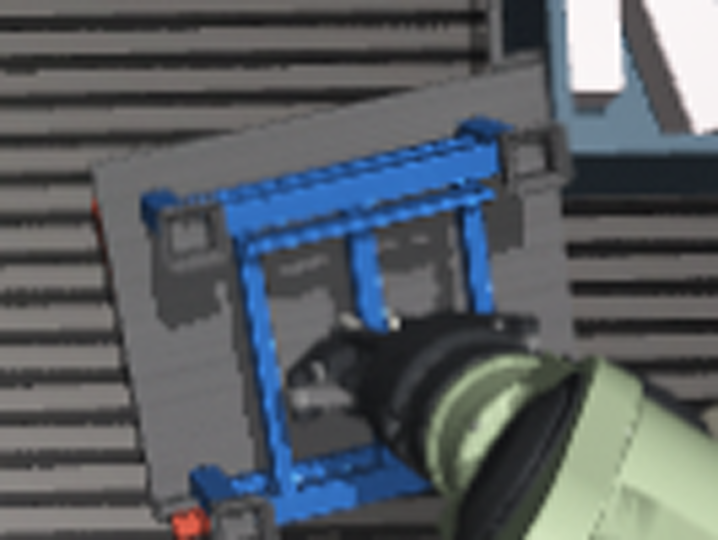

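View pics/side5.png

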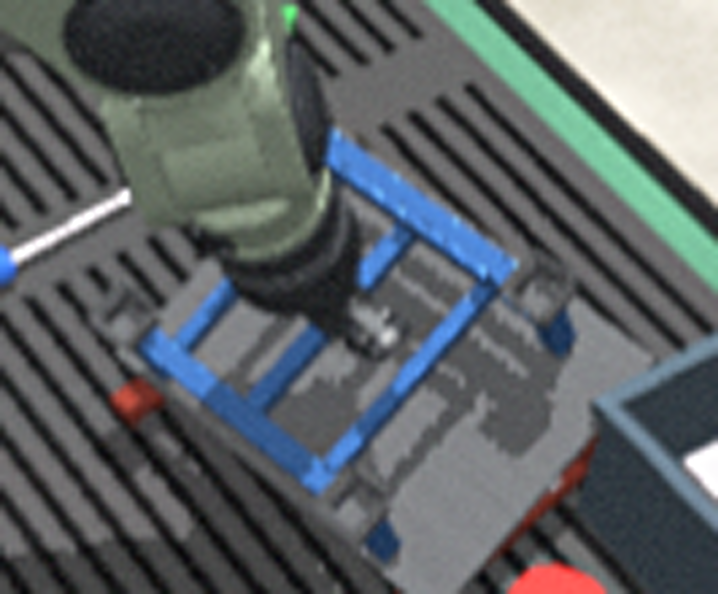

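Gripped the centre bar (opening 11 mm, nothing shifted). Now I lift, level and carry it above the yellow frame.

```bash
python3 - <<'E'
from h import *
q2,Rf=toolrot(FY,np.radians(25)); q,Rb=toolrot(BY,0)
p=bot.read_position()
bot.move_linear(p+[0,0,.03],speed=.06)
bot.move_linear(p+[0,0,.17],speed=.15); bot.wait(.2)
print(bot.read_position().round(3),bot.read_ft_force().round(1),bot.read_moment().round(2),bot.read_gripper_width())
ql,_=toolrot(FY,0)
bot.move_linear([.655,-.19,.29],rotation=ql,speed=.12)
bot.move_linear([.66,.02,.29],rotation=toolrot(0,0)[0],speed=.25)
bot.move_linear(B+Rb@[0,0,.26],rotation=q,speed=.2)
bot.wait(.3)
print(bot.read_clock(),(bot.read_position()-B).round(4),bot.read_ft_force().round(1),bot.read_moment().round(2),bot.read_gripper_width())
for n in("top","side"):
    im=bot.camera(n); np.save(n+"6.npy",im); g=(130,70,133,110) if n=="top" else (205,40,133,110); cv2.imwrite(f"pics/{n}6.png",crop(im[:,:,::-1],*g,5.4))
E
```

```text
[ 0.64  -0.213  0.282] [ 0.2 -0.6 -5.7] [-0.2   0.85 -0.03] 0.12614502600135113
20.6333 [ 2.000e-04 -7.000e-04  2.602e-01] [-0.7 -0.1 -5.1] [-0.02  0.03  0.  ] 0.12498706723395588
```

View pics/top6.png

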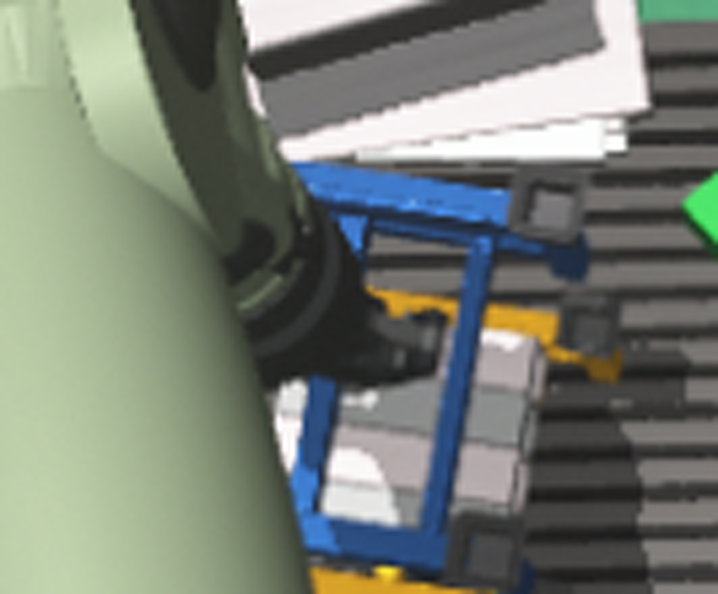

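View pics/side6.png

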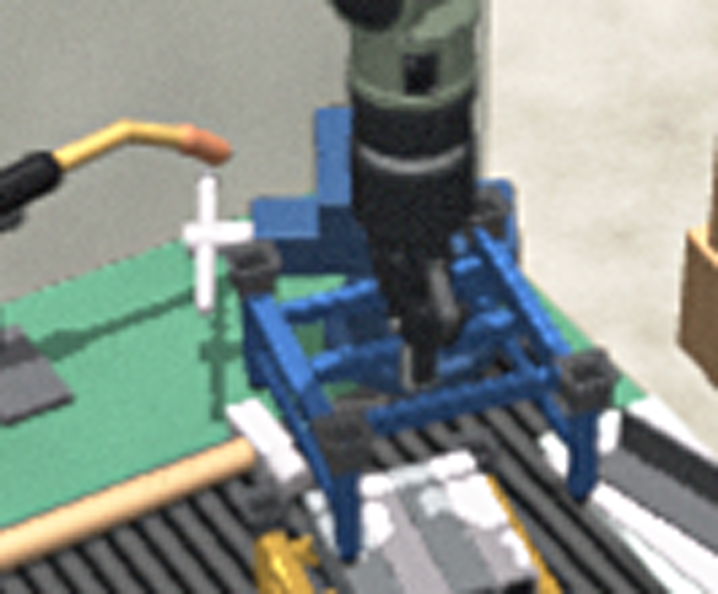

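```bash
python3 - <<'E'
from h import *
q,Rb=toolrot(BY,0)
bot.move_linear(B+Rb@[0,0,.174],rotation=q,speed=.1)
bot.wait(.3)
d=Rb.T@(bot.read_position()-B); print(bot.read_clock(),d.round(4),bot.read_ft_force().round(1),bot.read_moment().round(2))
fz=d[2]-.0575
ff=T(B+Rb@[d[0],d[1],fz],Rb)
for n in("top","side"):
    im=bot.camera(n); np.save(n+"7.npy",im); g=(140,70,130,110) if n=="top" else (225,70,120,110); s=5.4
    c=crop(im[:,:,::-1],*g,s); cv2.imwrite(f"pics/{n}7.png",c); c=c.copy(); draw(c,n,g[:2],s,framepolys(ff,(0,0,255))); cv2.imwrite(f"pics/{n}7o.png",c)
E
```

```text
22.0417 [2.000e-04 1.000e-04 1.745e-01] [-0.4 -0.7 -5.3] [ 0.02 -0.03  0.05]
```

View pics/top7.png

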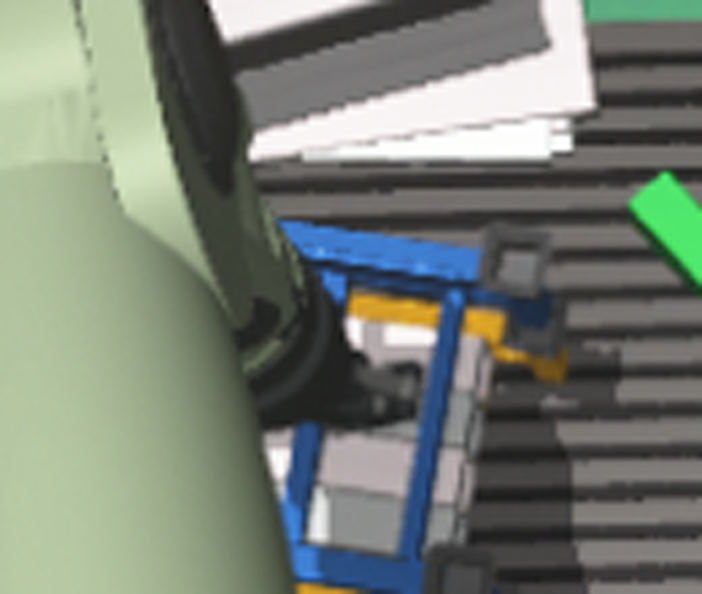

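View pics/top7o.png

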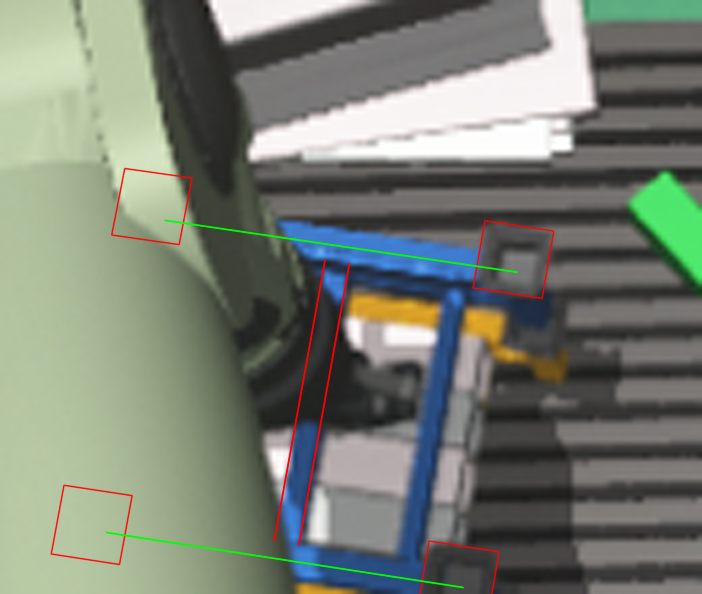

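View pics/side7.png

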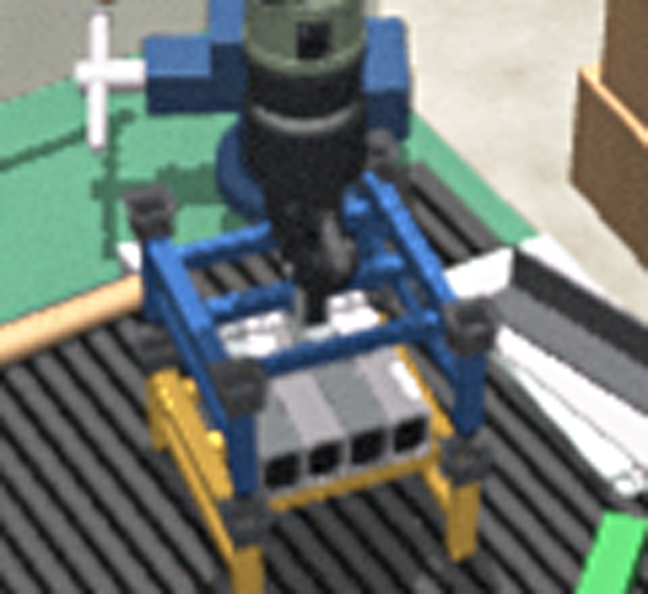

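View pics/side7o.png

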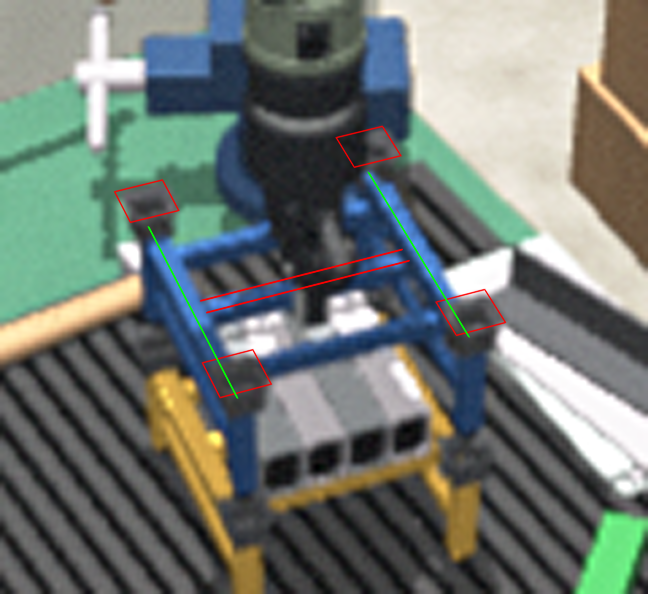

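The overlay matches the held frame within about 1 px in the top view, and the side view shows only the bias already seen for the base. Lowering now with a force guard.

```bash
python3 - <<'E'
from h import *
q,Rb=toolrot(BY,0)
L=lambda:Rb.T@(bot.read_position()-B)
def rep(t): print(t,bot.read_clock(),L().round(4),(Rb.T@bot.read_ft_force()).round(1),(Rb.T@bot.read_moment()).round(2),round(bot.read_gripper_width(),3))
rep("a")
h=bot.move_linear(B+Rb@[0,0,.156],rotation=q,speed=.03,until_force=10); rep(h)
if not h:
    h=bot.move_linear(B+Rb@[0,0,.136],rotation=q,speed=.02,until_force=10); rep(h)
bot.wait(.2); rep("b")
for n in("top","side"):
    im=bot.camera(n); np.save(n+"8.npy",im); g=(140,70,130,110) if n=="top" else (225,70,120,110); s=5.4
    cv2.imwrite(f"pics/{n}8.png",crop(im[:,:,::-1],*g,s))
E
```

```text
a 22.1417 [1.000e-04 1.000e-04 1.743e-01] [ 0.7 -0.5 -5.9] [-0.03 -0.03  0.07] 0.126
False 22.8917 [1.000e-04 0.000e+00 1.561e-01] [ 0.  -0.3 -5.3] [-0.03  0.    0.06] 0.13
True 23.6917 [1.000e-04 7.000e-04 1.394e-01] [-0.9  0.   6.1] [-0.08  0.03  0.13] 0.126
b 23.8917 [1.000e-04 7.000e-04 1.394e-01] [-0.3 -0.1  6.7] [-0.18  0.08  0.12] 0.123
```

View pics/side8.png

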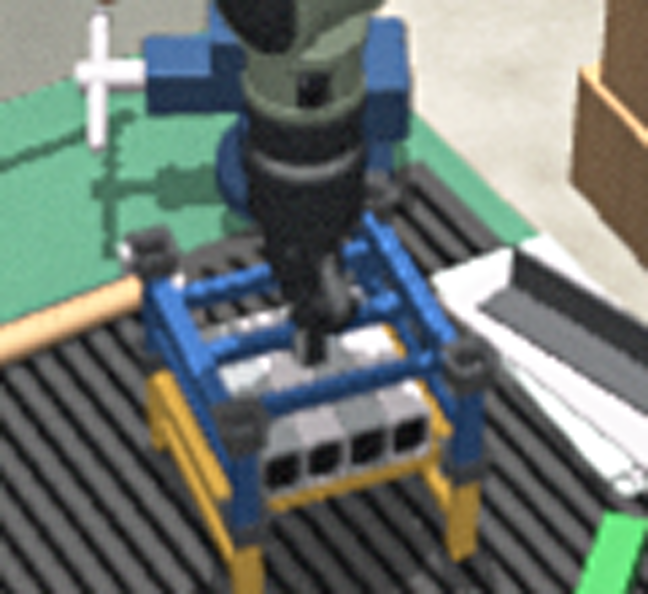

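View pics/top8.png

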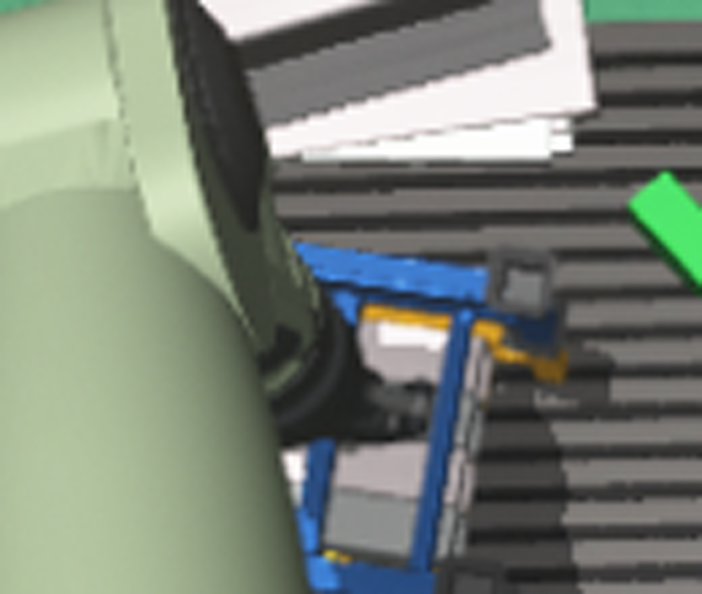

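Posts are in the cups and the contact height fits full seating. I'll press gently to see whether anything gives.

```bash
python3 - <<'E'
from h import *
q,Rb=toolrot(BY,0)
L=lambda:Rb.T@(bot.read_position()-B)
def rep(t): print(t,bot.read_clock(),L().round(4),(Rb.T@bot.read_ft_force()).round(1),(Rb.T@bot.read_moment()).round(2),round(bot.read_gripper_width(),3))
p=L()
h=bot.move_linear(B+Rb@[p[0],p[1],.130],speed=.01,until_force=18); rep(h)
bot.wait(.3); rep("b")
d=L(); 
for n in("top","side"):
    im=bot.camera(n); np.save(n+"9.npy",im); g=(150,90,120,100) if n=="top" else (245,75,105,95); s=6
    ff=T(B+[0,0,.085],Rb)
    c=crop(im[:,:,::-1],*g,s); draw(c,n,g[:2],s,framepolys(ff,(0,0,255))); cv2.imwrite(f"pics/{n}9.png",c)
E
```

```text
True 24.3833 [1.000e-04 7.000e-04 1.394e-01] [-0.8 -0.2  4.3] [-0.05  0.04  0.1 ] 0.126
b 24.6833 [1.000e-04 7.000e-04 1.394e-01] [-0.1 -0.4  6.3] [-0.06  0.12  0.15] 0.128
```

View pics/side9.png

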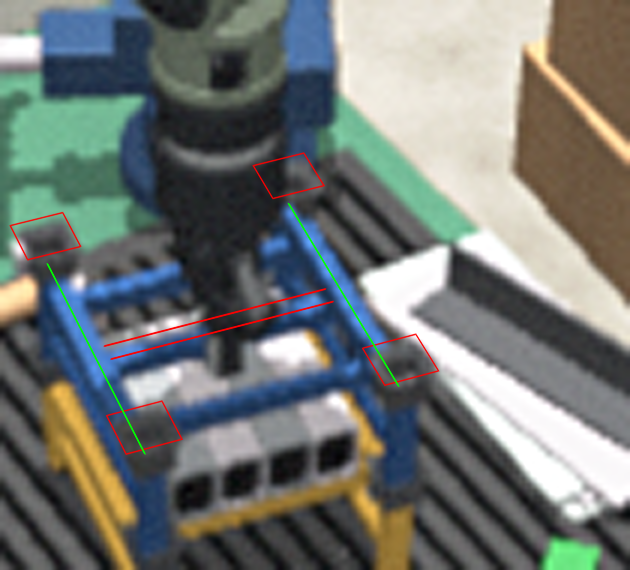

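View pics/top9.png

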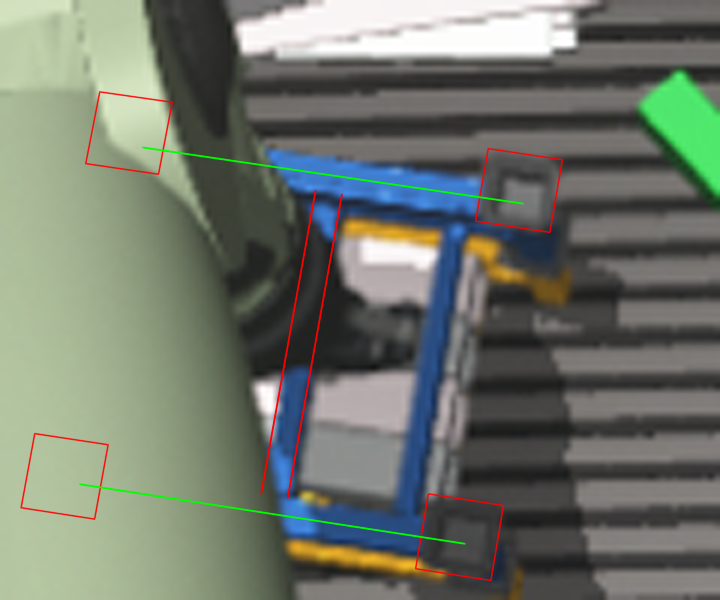

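Pressing 18 N more moved nothing, so it is seated. Releasing and retreating, then checking.

```bash
python3 - <<'E'
from h import *
q,Rb=toolrot(BY,0)
L=lambda:Rb.T@(bot.read_position()-B)
bot.wait(.2)
bot.set_gripper(.6); bot.wait(.2)
p=L(); print(p.round(4),(Rb.T@bot.read_ft_force()).round(1),bot.read_gripper_width())
h=bot.move_linear(B+Rb@[p[0],p[1],.23],speed=.08,until_force=8); print(h)
bot.move_linear(B+Rb@[p[0],p[1],.30],speed=.15)
bot.move_pose([.42,-.12,.33],toolrot(-.3,0)[0])
print(bot.read_clock(),bot.read_position().round(3),bot.read_ft_force().round(1))
for n in("top","side"):
    im=bot.camera(n); np.save(n+"10.npy",im); cv2.imwrite(f"pics/{n}10f.png",im[:,:,::-1]); g=(140,85,120,115) if n=="top" else (235,75,115,115); s=5.2
    ff=T(B+[0,0,.085],Rb)
    c=crop(im[:,:,::-1],*g,s); cv2.imwrite(f"pics/{n}10.png",c); c=c.copy(); draw(c,n,g[:2],s,framepolys(ff,(0,0,255))); cv2.imwrite(f"pics/{n}10o.png",c)
E
```

```text
[-0.001   0.0005  0.1377] [ 0.2 -0.7 -0.4] 0.6006610803068885
False
29.1083 [ 0.421 -0.12   0.33 ] [-0.3  0.2 -0.1]
```

View pics/top10.png

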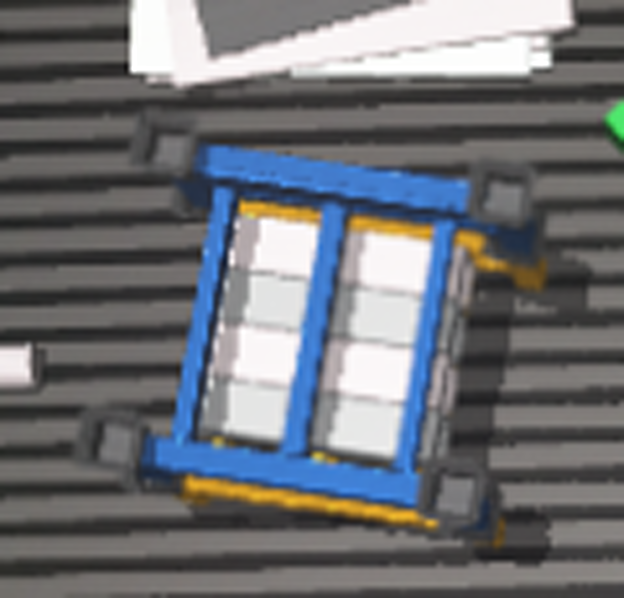

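View pics/top10o.png

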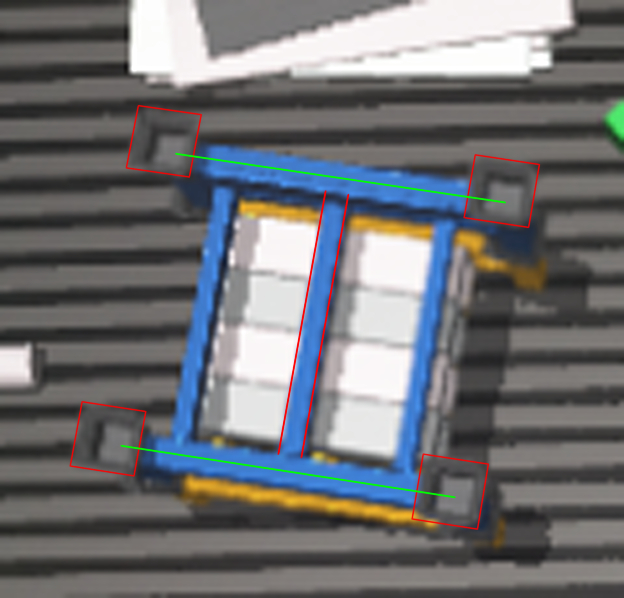

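View pics/side10.png

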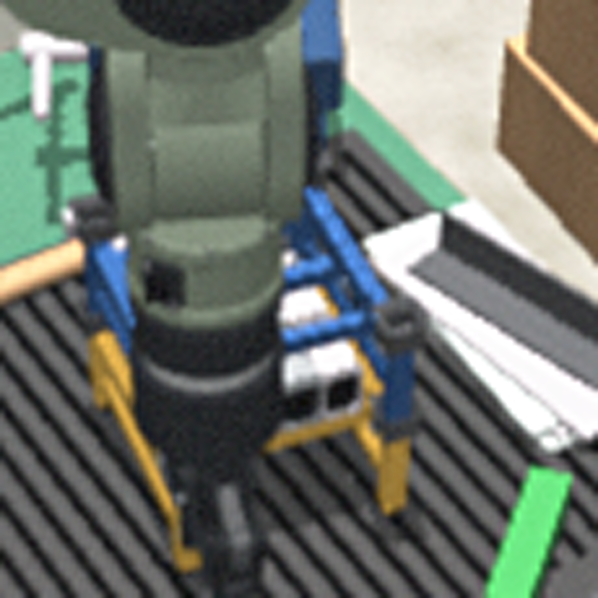

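View pics/top10f.png

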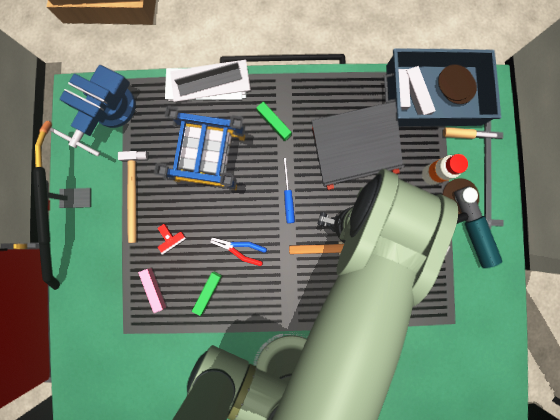

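The top view shows the blue frame stacked square with the tubes unchanged. One clear side look to confirm it is level and seated, then I hand in.

```bash
python3 - <<'E'
from h import *
j=bot.read_joint_positions(); j=np.array(j); j[0]=-1.1; bot.goto_joints(j)
Rb=R.from_euler('z',BY).as_matrix()
im=bot.camera("side"); g=(235,75,110,110); s=5.4
c=crop(im[:,:,::-1],*g,s); cv2.imwrite("pics/side11.png",c); print(bot.read_clock())
E
```

```text
30.3417
```

View pics/side11.png

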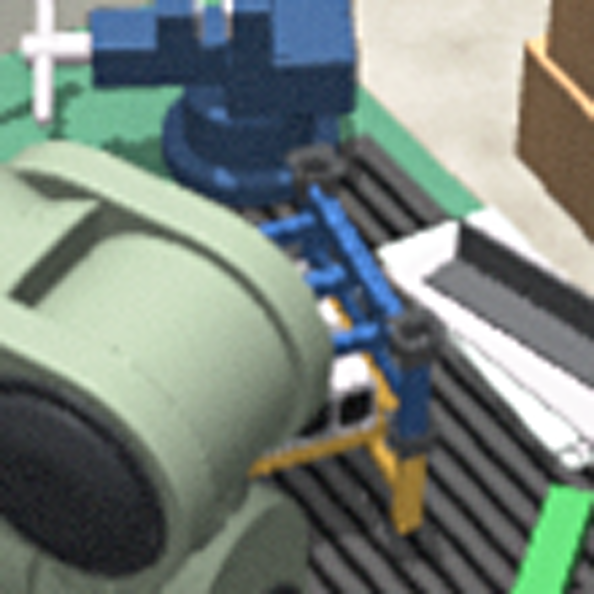

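```bash
python3 - <<'E'
from h import *
j=np.array(bot.read_joint_positions()); j[0]=1.25; bot.goto_joints(j)
for n in("side","top"):
    im=bot.camera(n); np.save(n+"12.npy",im); g=(235,75,110,110) if n=="side" else (140,85,120,110); s=5.4
    c=crop(im[:,:,::-1],*g,s); cv2.imwrite(f"pics/{n}12.png",c)
print(bot.read_clock())
E
```

```text
33.2833
```

View pics/side12.png

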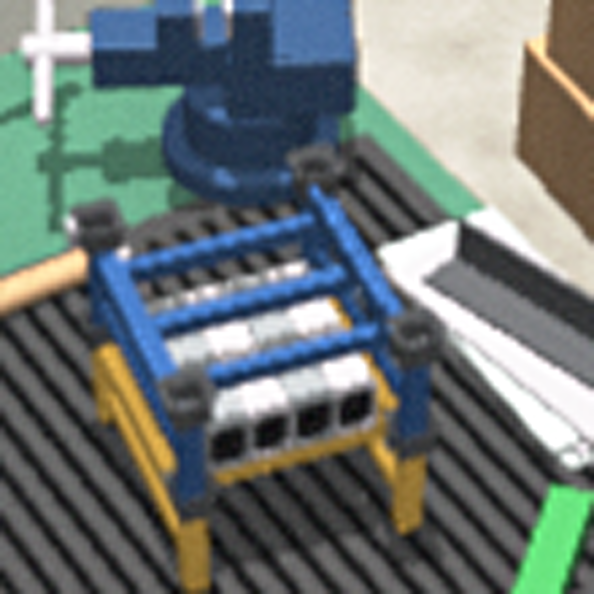

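The clear side view shows the blue posts in the cups at (190,490), (410,435) and at the back. The frame is level and the tubes are closed at the stop. Handing in.

```bash
python3 - <<'E'
from cell import bot
print(bot.read_ft_force().round(1)); bot.close_job(); print(bot.read_clock())
E
```

```text
[ 0.1  0.2 -0.5]
the job is handed in; nothing more can be done
the job is handed in; nothing more can be done
```

I pushed the tube row home with the open jaws, stacked the blue frame on the yellow one, let go, and handed the job in at about 33 s of the 59 s.

- **Tubes:** the push stopped on force at TCP x = -68.3 mm in the base frame, against -68 mm predicted for the row at home. A second push stopped at once, and the last pictures still show one closed row at the stop.
- **Blue frame:** I gripped it by the centre bar with 80 N, lifted it clear, levelled it and lowered it until contact at TCP z = 139 mm. Another 18 N moved nothing, so I took it as fully seated before opening the fingers. The last top and side pictures show the posts in the cups, level and square.
- **After release:** the wrist force was near zero, the robot was clear of everything, and the bystanders looked unmoved in the top picture.

**What disagreed:**
- The side camera's calibration differs from the top camera's by about 1–2 px (up to 5 mm in y). I relied on the top view.
- Contact came 3 mm lower than my nominal height. I put that down to where the fingers held the bar.
- I did not measure the final tube and frame positions to the millimetre after release; those checks were by eye.

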